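# Pin the showcase's locking bar shut at the flea-market stall

### The job

Lock the coin showcase for the night: swing its steel locking bar across by the black knob until its end lies over the keeper on the case, then take the steel pin out of the wooden block and thread it down through the bar's eye and on through the keeper's hole underneath, feeling for the place where the two holes line up, until its collar sits flat on the bar. Press and drag with the pin gently, do not force it, let go of it at the end, and leave the other goods on the table where they are.

Things in the scene. Friction and masses are not known exactly. Their poses are not given: they have to be found in the camera images.
- case: shallow aluminium coin showcase with a clear lid, fixed to the table, 180 (x) by 300 (y) by 50 mm high; origin at the centre of its underside, z up. On its lid a steel locking bar pivots at x = 0, y = -100 mm, and the keeper block sits at y = +100 mm
- keeper_mid (a point): middle of the keeper's range, on its top face (z 70 mm), at x 0, y 100 mm of the case; axes as the case's. Keeper (lower knuckle): flat steel block 100 (x) by 40 by 20 mm on the lid, 13.2 mm vertical hole right down to the lid, sharp edge. It is clamped rigidly in a slot: its hole lies anywhere from -18 to 18 mm along x from this point, not reported
- bar (a joint): angle of the locking bar about its vertical pivot: 0 along the case's +y, growing as it swings open towards the case's +x (clockwise from above); range -0.2 to 1.35. Eye and keeper hole line up somewhere between -0.09 and 0.09. It stays where left; turning takes about 0.6 N m (3 N at the eye, 6 N at the knob), so a pin in its eye can drag it
- bar_pivot (a point): the bar's pivot axis, at the height of the top of the bar's eye (86 mm above the table); axes as the case's
- bar_knob (a point): centre of the top of the upright round black knob on the bar, 20 mm in diameter, 34 mm tall, standing 4 mm clear of the 24 mm wide bar whose top is at 82 mm; the knob's top is 120 mm above the table; 105 mm from the pivot
- bar_eye (a point): mouth of the bar's eye (upper knuckle): centre of the hole in the top face of the 38 by 38 by 14 mm block at the bar's end, 200 mm from the pivot; vertical through hole of 13.2 mm, sharp edge; top face 86 mm above the table, underside 72 mm, thus 2 mm above the keeper
- pin: upright steel pin, 75 mm, about 120 g: shank 12 mm thick, 34 mm long (lowest 4 mm taper to 8 mm), then a collar 30 mm wide, 5 mm thick, then a square grip 20 by 20 by 36 mm. Origin: centre of the tip; z up the pin; x, y square to the grip. Hangs by its collar in the block at first. Tip on the keeper's top: collar 18 mm above the eye; fully home: collar on the eye, tip 52 mm above the table
- rest: wooden block, fixed, 70 by 70 by 45 mm with a 16 mm vertical hole at its centre, holding the pin; origin at the centre of its underside
- tub: open green plastic tub, 100 by 150 by 60 mm, loose, to be left alone; origin at the centre of its underside
- cup: white cup, 70 mm in diameter, 85 mm tall, loose, to be left alone; origin at the centre of its underside
- bottle: amber bottle, 60 mm in diameter, 170 mm tall, loose, to be left alone; origin at the centre of its underside
- album: closed blue coin album, 140 by 190 by 16 mm, loose, to be left alone; origin at the centre of its underside
Mind the look-alikes: they are no part of the job. Of the things that look like the pin, the smallest one is meant.

How it is judged:
By the outcome, as a careful person would: the job done as asked, in the order asked, and still so for the second after the job is handed in, with the robot touching nothing.
It also fails if it takes over 72 s, if anything falls off the work surface, if the arm or the gripper's body presses on something with over 40 N, if the wrist force passes 120 N, or if a joint passes its speed limit or range.

### The arm

A 6-joint arm with a two-finger parallel gripper is mounted at the origin on the work surface. World frame = base frame: x ahead of the robot, y to its left, z up, the work surface at z = 0. Lengths are in m, angles in rad, forces in N, time in s.
With the tool pointing down it reaches from about 0.275 to 0.775 m from the base axis. Payload 14.6 kg.
Tool frame: the origin (TCP) lies at the very end of the fingers, on their centre line; the grasp point (between the pads) lies manip.grip_point_offset behind it (manip.grip_point_offset is the distance from the TCP to the grasp point, in m); z points along the fingers, y is the direction in which the jaws open and shut (so a half turn about z gives the same grasp; the last joint's range is limited). The gripper opens to 85 mm and grips with 20 to 120 N. Pads are 22 mm wide; open, the fingers measure 114 mm over their backs; the gripper's body (76 mm by 85 mm) begins 54 mm behind the grasp point. The pads swing forward as they close: fully open they stand 13 mm farther back than shut.
Start: joints at [-1.493, 0.263, -0.048, 1.259, 0, 1.415], TCP at [0.121, -0.511, 0.231] pointing down, gripper open.
Joint ranges: [-2.65, 2.65], [-0.89, 1.7], [-1.18, 1.37], [-2.13, 2.11], [-1.35, 1.29], [-3.14, 3.14]. Speed limits (rad/s): [1.89, 1.89, 2.57, 2.79, 3.14, 3.14].

### API

Orientations are given as a unit quaternion [x, y, z, w].
In Python, from rig import manip gives the robot as it stands. The module is installed in compiled form; this text tells all that it offers.
- The arm moves only by the tool servo_tool, never from a script. Its argument "rows" is one flat list of numbers, 5 for each row, row after row: the shift along the world's x, y, z in cm, then the turn about the world's z in degrees, then the closure, from -1 (fully open) to 1 (shut). In form: [dx, dy, dz, roll, fingers, dx, dy, dz, roll, fingers, ...]. A call has 1 to 20 rows; each row is the pose to reach, as a shift and turn from the pose commanded when the call began; what a row does not reach only later rows make up. A row lasts 1/10 s, in which the tool goes at most 50 mm and 8.59 degrees, less where a joint would pass 70% of its speed; a pose out of reach is approached as far as the arm can. A call with a gripper value outside its range is refused whole. The fingers move at their own pace and stop on an object; "newtons" is the grip in N (left out, the last holds). Time passes only in rows, so rows that repeat a pose let the fingers close. It gives the time, the measured TCP pose, the force and the opening at its end, in the units of the state.
- manip.get_state(): the state, without advancing time (a new reading comes with each control period).
- manip.snapshot(name): name is "side" or "top" or "wrist"; returns a dict with "image" (480x640x3 uint8, red, green, blue), "intrinsics" (3x3 intrinsics, pixels), "T" (4x4, takes a point from camera to world coordinates). Camera axes: x right, y up, looking along -z (the intrinsics and any distortion apply to the point x, -y, -z); pixel columns grow to the right and rows downward; lengths in m; the calibration is good to about 2 mm. A picture is of the moment at which its call begins. There is no depth.
- manip.close_job(): hands the job in, once; it reports no verdict.
Trained networks look in a picture, given as the dict that the camera call returned (one of the last four; its "shot" number tells which), for a name from the list of things; names that differ only in an ending like _2 or _b are one class to them, and where a whole thing is asked for, a point or a joint stands for the part that bears it (a point fixed in the world has none). Each returns a list of dicts, best first, with "p" (0 to 1); they miss things now and then, are a little off and sometimes report something else, mostly with a low value. They report only what shows in the picture. A call takes as long as a camera call. They do not tell look-alikes from the thing itself.
- manip.search_frame(picture, query): "point" ([column, row] in pixels, amid what is visible of it).
- manip.mark_of(picture, query): "point" ([column, row] in pixels: a listed point, or the origin of a listed thing).
The state is a dict: "t": time; "joint_positions": joint angles; "joint_velocities": joint speeds; "joint_torque": joint torques, N m; "eef_pos": TCP position; "eef_rot": TCP orientation; "contact_force": force on the tool from outside, world axes, zero at the start; "ft_torque": the same for the moment, N m; "grip_width": finger opening in m.
Only numpy, scipy, OpenCV 4.12 (cv2) and the standard library are available. Lean on these libraries where they do the work, as an engineer would, in place of code of your own. Each camera call takes 0.05 s, during which the arm holds its last target.

## Working session

There is one attempt and no reset: what is moved stays moved. The work goes in short steps, Python scripts to look and compute and a tool call to move; the robot and the scene stay as the last step left them, time stands still between calls to the robot, and variables do not carry over. Pictures are saved under pics/ and viewed, and the job is handed in when it is done.

Besides the shell and the picture viewer there is one more tool, called after "Call:" as name(argument=value, ...) on one line, values as JSON. servo_tool: Moves the arm, as the interface text tells. Its arguments: {"type":"object","properties":{"rows":{"type":"array"},"newtons":{"type":"number"}},"required":["rows"]}

```bash
mkdir -p pics; ls; cat > h.py <<'E'
import numpy as np, cv2
from rig import manip
def snap(n,f):
    p=manip.snapshot(n); cv2.imwrite('pics/'+f,cv2.cvtColor(p['image'],cv2.COLOR_RGB2BGR)); return p
def ray(p,px):
    K=np.array(p['intrinsics']);T=np.array(p['T'])
    d=np.linalg.inv(K)@np.array([px[0],px[1],1.]); d=np.array([d[0],-d[1],-d[2]])
    return T[:3,3],T[:3,:3]@d
def onz(p,px,z):
    o,d=ray(p,px); return o+d*(z-o[2])/d[2]
def proj(p,X):
    K=np.array(p['intrinsics']);T=np.array(p['T'])
    c=T[:3,:3].T@(np.array(X)-T[:3,3]); v=K@np.array([c[0],-c[1],-c[2]]); return v[:2]/v[2]
E
python3 - <<'E'
from h import *
s=manip.get_state(); print({k:np.round(v,3) for k,v in s.items()}, manip.grip_point_offset)
for n in ['top','side']:
    p=snap(n,n+'0.png'); print(n,p.keys(),np.round(p['T'],3).tolist(),np.round(p['intrinsics'],1).tolist())
    for q in ['pin','rest','bar_knob','bar_eye','bar_pivot','keeper_mid','case']:
        try: print(q,[(np.round(r['point']).tolist(),round(r['p'],2)) for r in manip.mark_of(p,q)][:5])
        except Exception as e: print(q,e)
E
```

```text
pics
{'t': np.float64(0.0), 'joint_positions': array([-1.493,  0.264, -0.049,  1.259, -0.   ,  1.415]), 'joint_velocities': array([ 0.   , -0.   ,  0.   , -0.002,  0.001,  0.   ]), 'joint_torque': array([-1.0000e-03, -6.3762e+01,  3.8457e+01,  1.4000e-02,  0.0000e+00,
        0.0000e+00]), 'eef_pos': array([ 0.121, -0.511,  0.231]), 'eef_rot': array([ 0.993,  0.116,  0.   , -0.001]), 'contact_force': array([ 0.138, -0.754,  0.049]), 'ft_torque': array([ 0.022, -0.051, -0.045]), 'grip_width': np.float64(0.085)} 0.0187
top dict_keys(['image', 'intrinsics', 'T', 'shot']) [[-0.026, 0.996, -0.087, 0.49], [-1.0, -0.027, -0.009, -0.017], [-0.011, 0.087, 0.996, 1.34], [0.0, 0.0, 0.0, 1.0]] [[530.5, 0.0, 312.4], [0.0, 530.5, 249.4], [0.0, 0.0, 1.0]]
pin [([205.0, 259.0], 0.79), ([158.0, 297.0], 0.53), ([192.0, 299.0], 0.44)]
rest [([194.0, 294.0], 0.82)]
bar_knob [([327.0, 250.0], 0.59)]
bar_eye [([296.0, 226.0], 0.84)]
bar_pivot [([364.0, 281.0], 0.86)]
keeper_mid [([276.0, 289.0], 0.74)]
case [([320.0, 282.0], 0.57)]
side dict_keys(['image', 'intrinsics', 'T', 'shot']) [[-0.997, 0.047, -0.063, 0.533], [-0.078, -0.607, 0.791, 0.736], [-0.001, 0.793, 0.609, 0.677], [0.0, 0.0, 0.0, 1.0]] [[458.5, 0.0, 317.3], [0.0, 458.5, 235.8], [0.0, 0.0, 1.0]]
pin [([354.0, 459.0], 0.73), ([365.0, 399.0], 0.72), ([308.0, 382.0], 0.69), ([240.0, 335.0], 0.61), ([385.0, 180.0], 0.49)]
rest [([360.0, 403.0], 0.76), ([349.0, 212.0], 0.44)]
bar_knob [([315.0, 221.0], 0.95)]
bar_eye [([282.0, 251.0], 0.87)]
bar_pivot [([351.0, 212.0], 0.63)]
keeper_mid [([355.0, 280.0], 0.64)]
case [([349.0, 272.0], 0.62)]
```

View pics/top0.png

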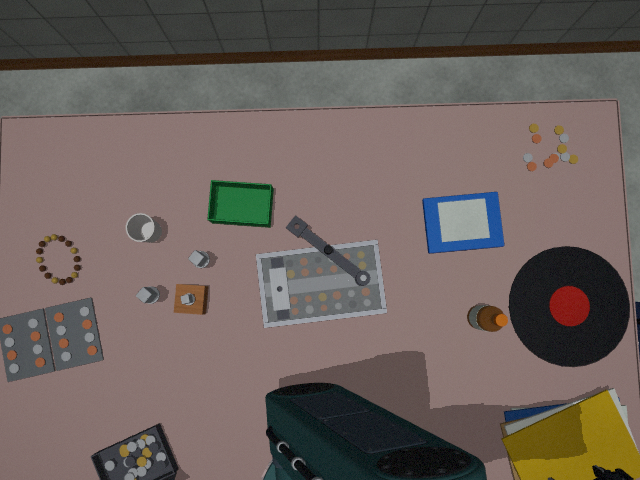

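View pics/side0.png

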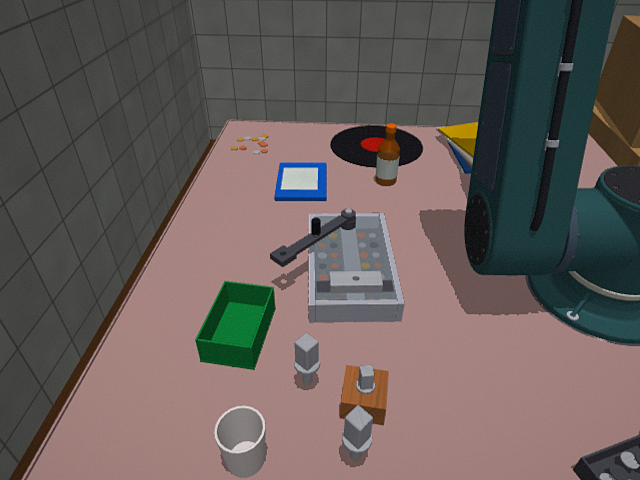

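```bash
python3 - <<'E'
import cv2
t=cv2.imread('pics/top0.png');s=cv2.imread('pics/side0.png')
cv2.imwrite('pics/c1.png',cv2.resize(t[205:335,245:395],None,fx=5,fy=4.6,interpolation=cv2.INTER_CUBIC))
cv2.imwrite('pics/c2.png',cv2.resize(s[320:470,280:410],None,fx=4,fy=4,interpolation=cv2.INTER_CUBIC))
cv2.imwrite('pics/c3.png',cv2.resize(t[240:325,125:225],None,fx=7,fy=7,interpolation=cv2.INTER_CUBIC))
cv2.imwrite('pics/c4.png',cv2.resize(s[200:325,260:410],None,fx=5,fy=4.8,interpolation=cv2.INTER_CUBIC))
E
```

```text
(no output)
```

View pics/c1.png

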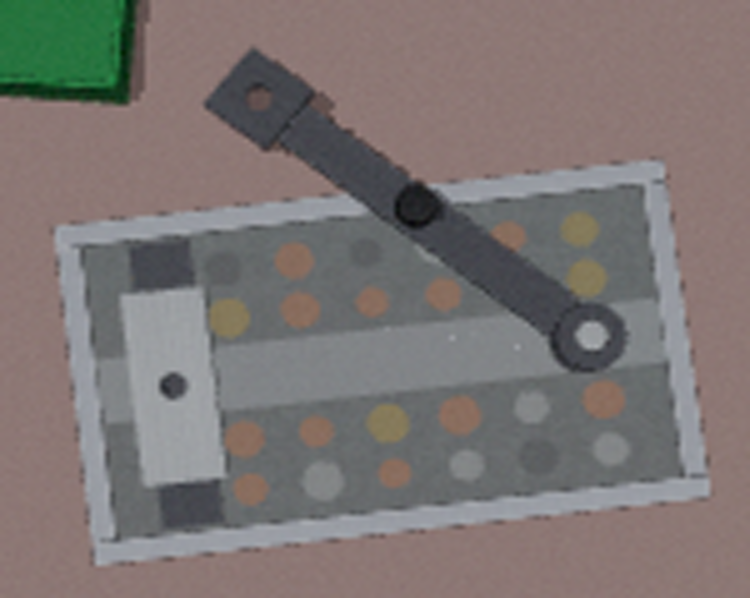

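View pics/c2.png

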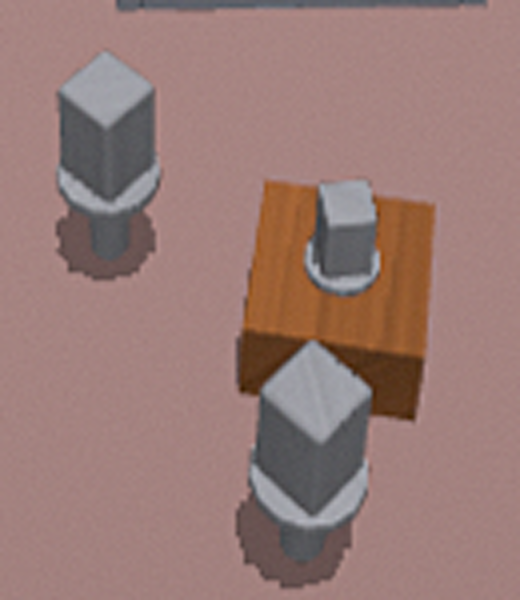

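View pics/c3.png

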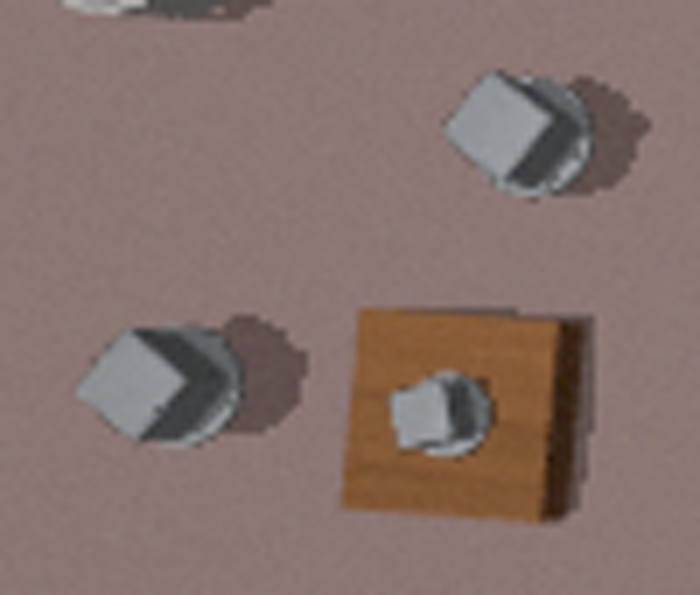

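View pics/c4.png

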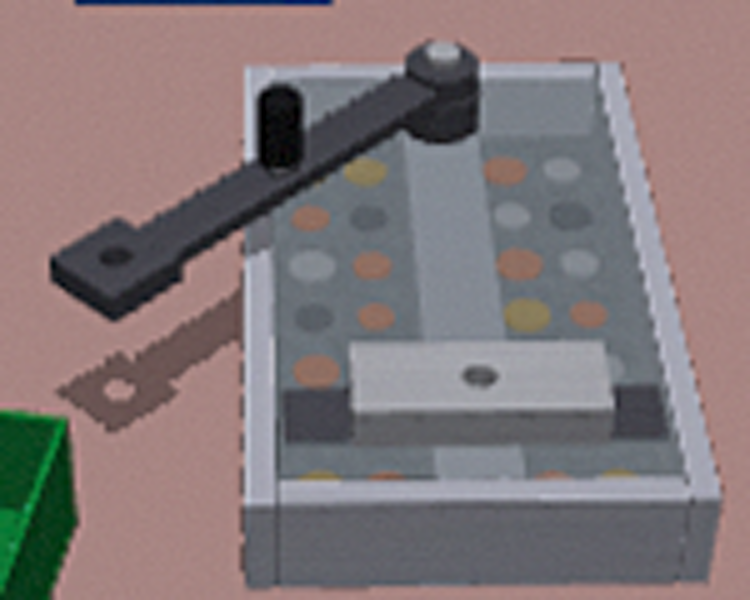

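```bash
python3 - <<'E'
from h import *
t=manip.snapshot('top');s=manip.snapshot('side')
def tri(a,b):
    o1,d1=ray(t,a);o2,d2=ray(s,b); A=np.c_[d1,-d2]; k=np.linalg.lstsq(A,o2-o1,rcond=None)[0]
    return np.round((o1+d1*k[0]+o2+d2*k[1])/2,4),np.round(np.linalg.norm(o1+d1*k[0]-o2-d2*k[1]),4)
for n,a,b,z in [('hole',(279.6,288.7),(356,278.3),.07),('eye',(296.8,226.1),(283.2,253.3),.086),('knob',(328.4,249.1),(316,219.8),.12),('pivot',(363,278.3),(348.6,210),.095),
 ('pintop',(125+420/7,240+417/7),(280+347/4,320+203/4),.045+.041)]:
    print(n,tri(a,b),np.round(onz(t,a,z),4),np.round(onz(s,b,z),4))
# case corners top z=.05: top image
c=[(245+57/5,205+228/4.6),(245+660/5,205+163/4.6),(245+708/5,205+493/4.6),(245+97/5,205+562/4.6)]
C=[onz(t,x,.05)[:2] for x in c]; print(np.round(C,4),np.mean(C,0))
for i in range(4): d=C[i]-C[i-1]; print(np.linalg.norm(d),np.degrees(np.arctan2(d[1],d[0])))
# block corners
c=[(125+360/7,240+308/7),(125+557/7,240+322/7),(125+540/7,240+521/7),(125+343/7,240+508/7)]
C=[onz(t,x,.045)[:2] for x in c]; print(np.round(C,4),np.mean(C,0))
for i in range(4): d=C[i]-C[i-1]; print(np.linalg.norm(d),np.degrees(np.arctan2(d[1],d[0])))
# pin grip top corners
c=[(125+391/7,240+393/7),(125+445/7,240+385/7),(125+449/7,240+440/7),(125+400/7,240+449/7)]
C=[onz(t,x,.086)[:2] for x in c]; print('grip',np.round(C,4),np.mean(C,0))
for i in range(4): d=C[i]-C[i-1]; print(np.linalg.norm(d),np.degrees(np.arctan2(d[1],d[0])))
E
```

```text
hole (array([0.5093, 0.0753, 0.0685]), np.float64(0.0022)) [0.5082 0.0752 0.07  ] [0.5104 0.0768 0.07  ]
eye (array([0.6572, 0.0302, 0.0848]), np.float64(0.0029)) [0.6556 0.03   0.086 ] [0.6584 0.0314 0.086 ]
knob (array([ 0.5968, -0.0429,  0.1194]), np.float64(0.0022)) [ 0.5956 -0.0429  0.12  ] [ 0.5978 -0.0421  0.12  ]
pivot (array([ 0.5288, -0.1227,  0.0935]), np.float64(0.0036)) [ 0.527  -0.1225  0.095 ] [ 0.5306 -0.1205  0.095 ]
pintop (array([0.4901, 0.2986, 0.0829]), np.float64(0.0038)) [0.4882 0.2979 0.086 ] [0.4922 0.3008 0.086 ]
[[ 0.593   0.1316]
 [ 0.6197 -0.1636]
 [ 0.4452 -0.1803]
 [ 0.4169  0.1153]] [ 0.5187134  -0.02425166]
0.17693382636194097 5.3068152862086615
0.2964203091347041 -84.83537343901872
0.17527067473642036 -174.50852271018834
0.29698573702926934 95.48593577273122
[[0.5266 0.329 ]
 [0.5199 0.2601]
 [0.4511 0.2666]
 [0.4573 0.3352]] [0.48871811 0.29773878]
0.06949535714752714 -5.101103771214945
0.06918319492361245 -95.54022902407311
0.06908629229193736 174.61242272494482
0.06883584463427066 84.79876486738968
grip [[0.4965 0.3077]
 [0.4987 0.2894]
 [0.4802 0.2881]
 [0.4776 0.3047]] [0.48825233 0.2974805 ]
0.019103841555515547 8.901095671863812
0.018405744088635545 -83.0888856619605
0.018540203993685306 -176.1482569861715
0.016762850435122222 98.88897060058446
```

Things that could be the pin, in the top view: the large ones at (200,259) and (148,295) standing on the table, and the small one in the wooden block at (186,299). The crop shows the block's pin is clearly the smallest, so that's the one. The bar is open about 45°, with the knob at (328,249), the eye at (297,226) and the keeper hole at (280,289). I'll move above the knob first.

Call:
servo_tool(rows=[47.6,46.8,-1,36,-1,47.6,46.8,-1,36,-1,47.6,46.8,-1,36,-1,47.6,46.8,-1,36,-1,47.6,46.8,-1,36,-1,47.6,46.8,-1,36,-1,47.6,46.8,-1,36,-1,47.6,46.8,-1,36,-1,47.6,46.8,-1,36,-1,47.6,46.8,-1,36,-1,47.6,46.8,-1,36,-1,47.6,46.8,-1,36,-1,47.6,46.8,-1,36,-1,47.6,46.8,-1,36,-1,47.6,46.8,-1,36,-1,47.6,46.8,-1,36,-1,47.6,46.8,-1,36,-1,47.6,46.8,-1,36,-1], newtons=40)

```text
t: 2.7
eef_pos: [0.5965, -0.0437, 0.2216]
eef_rot: [0.909, 0.417, 0.0, 0.0]
contact_force: [0.2, -0.1, 0.2]
grip_width: 0.0853
```

```bash
python3 - <<'E'
from h import *
s=manip.get_state(); print({k:np.round(v,3).tolist() for k,v in s.items()})
p=snap('wrist','w1.png'); print(np.round(p['T'],3).tolist(),np.round(p['intrinsics'],1).tolist())
for q in ['bar_knob','bar_eye','bar_pivot']:
    r=manip.mark_of(p,q)
    for x in r[:2]: print(q,np.round(x['point'],1),round(x['p'],2),onz(p,x['point'],.12 if q=='bar_knob' else .086))
E
```

```text
{'t': 2.7, 'joint_positions': [-0.209, 0.393, 0.122, 1.299, -0.0, 2.072], 'joint_velocities': [0.001, 0.001, 0.003, -0.001, 0.001, 0.003], 'joint_torque': [0.458, -75.489, 38.676, -0.013, 0.007, -0.009], 'eef_pos': [0.597, -0.044, 0.222], 'eef_rot': [0.909, 0.417, 0.0, 0.0], 'contact_force': [0.227, -0.074, 0.219], 'ft_torque': [-0.014, -0.059, 0.004], 'grip_width': 0.085}
[[0.757, 0.618, 0.21, 0.65], [-0.653, 0.717, 0.244, 0.019], [-0.0, -0.322, 0.947, 0.363], [0.0, 0.0, 0.0, 1.0]] [[377.5, 0.0, 318.2], [0.0, 377.5, 232.4], [0.0, 0.0, 1.0]]
bar_knob [315.2 228.3] 0.86 [ 0.59588336 -0.03967179  0.12      ]
bar_eye [313.5  80.1] 0.97 [0.6571836  0.03325619 0.086     ]
bar_pivot [320.2 333.1] 0.59 [ 0.52998844 -0.12184392  0.086     ]
```

View pics/w1.png

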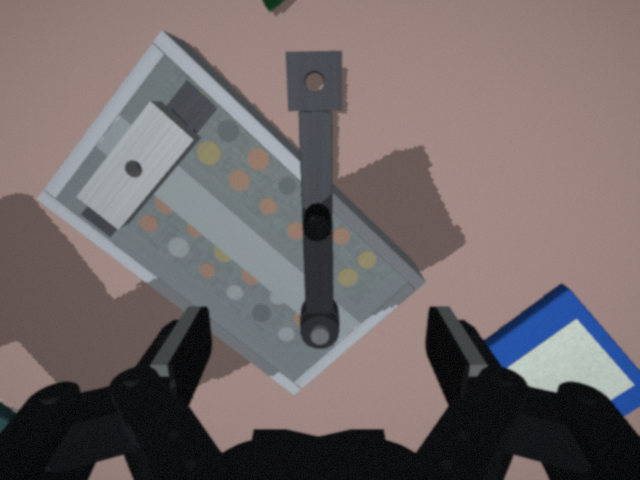

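```bash
python3 - <<'E'
from h import *
p=manip.snapshot('wrist')
i=cv2.imread('pics/w1.png'); cv2.imwrite('pics/c5.png',cv2.resize(i[60:200,90:350],None,fx=3,fy=3,interpolation=cv2.INTER_CUBIC))
H=onz(p,(134,169),.07);E=onz(p,(314.5,81),.086);P=onz(p,(319,335),.095)
for v in (H,E): d=(v-P)[:2]; print(v,np.linalg.norm(d),np.degrees(np.arctan2(d[1],d[0])))
print(P)
E
```

```text
[0.51031753 0.07702384 0.07      ] 0.19579461046542107 96.46338957038891
[0.65761017 0.03285197 0.086     ] 0.19570839999459563 50.20856646638232
[ 0.5323578 -0.1175263  0.095    ]
```

Call:
servo_tool(rows=[0,0.1,-4,0,-1,0,0.1,-8,0,-1,0,0.1,-11,0,-1,0,0.1,-13,0,-1,0,0.1,-13.2,0,0,0,0.1,-13.2,0,0.6,0,0.1,-13.2,0,1,0,0.1,-13.2,0,1,0,0.1,-13.2,0,1,0,0.1,-13.2,0,1,0,0.1,-13.2,0,1], newtons=30)

```text
t: 4.05
eef_pos: [0.5977, -0.0419, 0.0904]
eef_rot: [0.909, 0.417, 0.001, 0.001]
contact_force: [-0.9, 0.1, 6.9]
grip_width: 0.0191
```

```bash
python3 - <<'E'
import numpy as np
v=np.array([.0689,.0802])*100
for th in list(range(3,46,3))+[45.8]:
    a=np.radians(th);R=np.array([[np.cos(a),-np.sin(a)],[np.sin(a),np.cos(a)]]); print(th,np.round(R@v-v,2))
E
```

```text
3 [-0.43  0.35]
6 [-0.88  0.68]
9 [-1.34  0.98]
12 [-1.82  1.26]
15 [-2.31  1.51]
18 [-2.82  1.74]
21 [-3.33  1.94]
24 [-3.86  2.11]
27 [-4.39  2.25]
30 [-4.93  2.37]
33 [-5.48  2.46]
36 [-6.03  2.52]
39 [-6.58  2.55]
42 [-7.14  2.55]
45 [-7.69  2.52]
45.8 [-7.84  2.51]
```

Call:
servo_tool(rows=[-0.43,0.35,0.1,3,1,-0.88,0.68,0.1,6,1,-1.34,0.98,0.1,9,1,-1.82,1.26,0.1,12,1,-2.31,1.51,0.1,15,1,-2.82,1.74,0.1,18,1,-3.33,1.94,0.1,21,1,-3.86,2.11,0.1,24,1,-4.39,2.25,0.1,27,1,-4.93,2.37,0.1,30,1,-5.48,2.46,0.1,33,1,-6.03,2.52,0.1,36,1,-6.58,2.55,0.1,39,1,-7.14,2.55,0.1,42,1,-7.69,2.52,0.1,45,1,-7.84,2.51,0.1,45.8,1,-7.84,2.51,0.1,45.8,1])

```text
t: 5.75
eef_pos: [0.5194, -0.0181, 0.0905]
eef_rot: [0.675, 0.738, -0.001, 0.001]
contact_force: [3.9, -10.9, -10.7]
grip_width: 0.0191
```

```bash
python3 - <<'E'
from h import *
p=snap('wrist','w2.png');t=snap('top','t2.png');s=snap('side','s2.png')
i=cv2.imread('pics/s2.png'); cv2.imwrite('pics/c6.png',cv2.resize(i[190:320,290:420],None,fx=4.5,fy=4.5,interpolation=cv2.INTER_CUBIC))
E
```

```text
(no output)
```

View pics/w2.png

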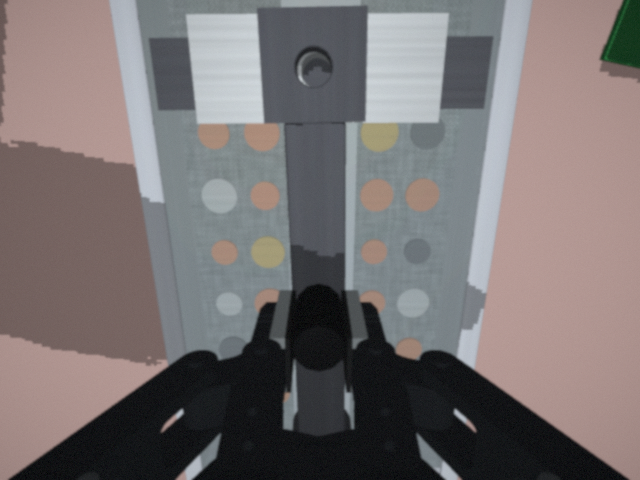

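View pics/c6.png

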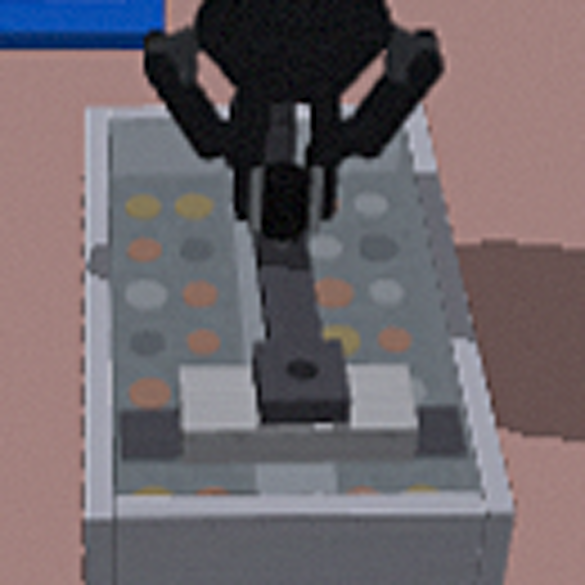

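```bash
python3 - <<'E'
from h import *
i=cv2.imread('pics/w2.png'); cv2.imwrite('pics/c7.png',cv2.resize(i[36:100,280:350],None,fx=9,fy=9,interpolation=cv2.INTER_CUBIC))
p=manip.snapshot('wrist')
E=onz(p,(314,66),.086);print(E,np.round(p['T'],3).tolist())
# predicted displaced projections: through-hole circle at bottom of eye & keeper top & keeper bottom
for z in (.086,.072,.07,.05): print(z,[np.round(proj(p,[E[0]+.0066*np.cos(a),E[1]+.0066*np.sin(a),z])).tolist() for a in np.arange(4)*np.pi/2], proj(p,[E[0],E[1],z]))
E
```

```text
[0.50816873 0.07741359 0.086     ] [[0.996, -0.083, -0.03, 0.511], [0.088, 0.942, 0.323, 0.065], [0.001, -0.325, 0.946, 0.232], [0.0, 0.0, 0.0, 1.0]]
0.086 [[332.0, 68.0], [316.0, 46.0], [295.0, 64.0], [312.0, 86.0]] [314.  66.]
0.072 [[331.0, 71.0], [316.0, 51.0], [297.0, 68.0], [313.0, 87.0]] [314.34341449  69.30417525]
0.07 [[331.0, 71.0], [316.0, 51.0], [298.0, 68.0], [313.0, 88.0]] [314.38749587  69.72830591]
0.05 [[330.0, 75.0], [316.0, 57.0], [300.0, 72.0], [314.0, 89.0]] [314.77373162  73.44448753]
```

View pics/c7.png

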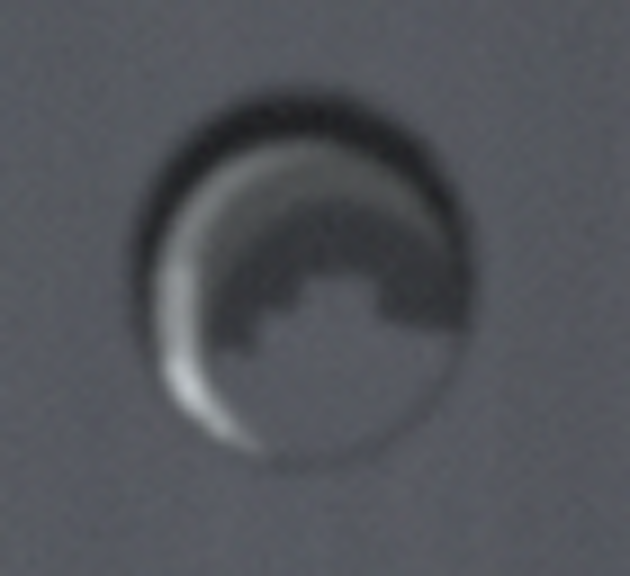

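Call:
servo_tool(rows=[0.07,-0.1,-0.07,0,1,0.15,-0.1,-0.07,0,1,0.15,-0.1,-0.07,0,1])

```text
t: 6.25
eef_pos: [0.5202, -0.0181, 0.0904]
eef_rot: [0.675, 0.738, -0.0, 0.0]
contact_force: [-4.3, -3.1, 7.2]
grip_width: 0.0193
```

```bash
cat > eye.py <<'E'
from h import *
import sys
f=sys.argv[1]
print(np.round(manip.get_state()['eef_pos'],4),np.round(manip.get_state()['contact_force'],1))
p=snap('wrist',f)
i=cv2.imread('pics/'+f); e=manip.mark_of(p,'bar_eye')
print([(x['point'],x['p']) for x in e[:2]])
c,r=np.round(e[0]['point']).astype(int); r=max(r,35)
print('crop origin',c-35,r-32)
cv2.imwrite('pics/z'+f,cv2.resize(i[max(r-32,0):r+32,c-35:c+35],None,fx=9,fy=9,interpolation=cv2.INTER_CUBIC))
E
python3 eye.py w3.png
```

```text
[ 0.5202 -0.0181  0.0904] [-4.3 -3.1  7.2]
[([316.2, 64.6], 0.93)]
crop origin 281 33
```

View pics/zw3.png

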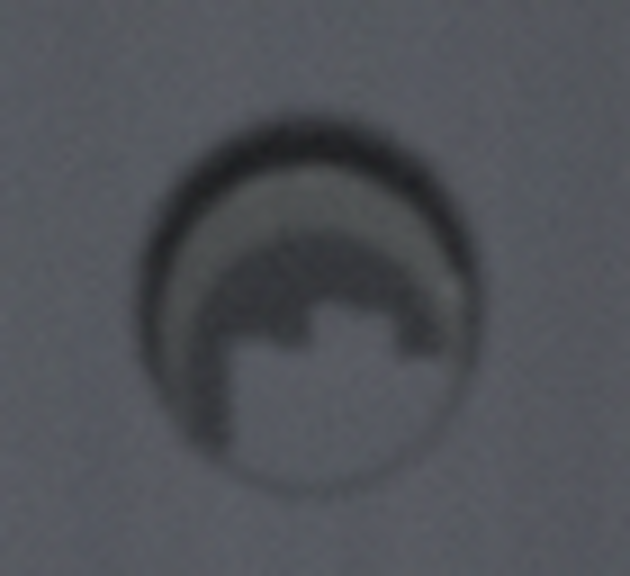

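Call:
servo_tool(rows=[0.15,-0.1,-0.07,0,0.6,0.15,-0.1,-0.07,0,0.2,0.15,-0.1,-0.07,0,-0.1,0.15,-0.1,2,0,-0.1,0.15,-0.1,6,0,-0.1,0.15,-0.1,11,0,-0.1,0.15,-0.1,11,0,-0.1])

```text
t: 7.05
eef_pos: [0.524, -0.0192, 0.2053]
eef_rot: [0.675, 0.738, 0.002, 0.004]
contact_force: [0.2, -0.8, -1.5]
grip_width: 0.0474
```

```bash
python3 eye.py w4.png; python3 - <<'E'
from h import *
s=snap('side','s4.png');t=snap('top','t4.png')
E
```

```text
[ 0.524  -0.0192  0.2053] [ 0.2 -0.8 -1.5]
[([316.3, 79.6], 0.81), ([315.1, 81.1], 0.69)]
crop origin 281 48
```

View pics/zw4.png

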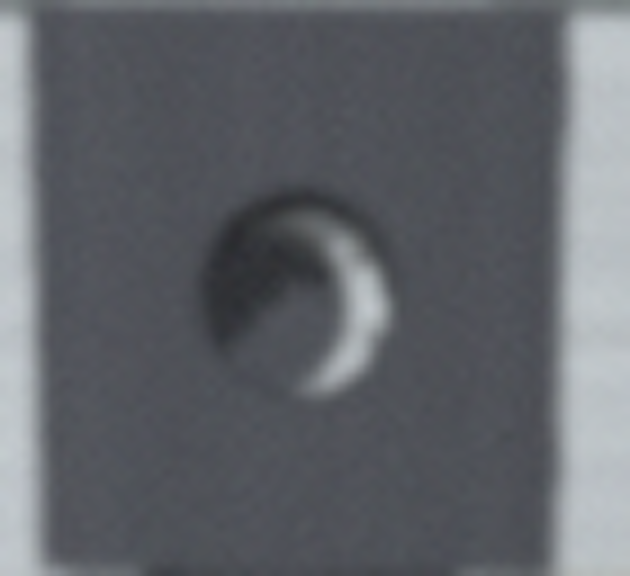

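```bash
cat >> eye.py <<'E'
# template fit aid: print expected floor circle edges for aligned
u=[float(a) for a in sys.argv[2:4]]
if u:
  E=onz(p,u,.086); print('eye',E)
  for z in (.086,.072,.07,.05):
    P=[proj(p,[E[0]+.0066*np.cos(a),E[1]+.0066*np.sin(a),z]) for a in np.linspace(0,2*np.pi,90)]; P=np.array(P); print(z,'L,R,T,B crop',np.round(9*(np.r_[P[:,0].min()-(c-35),P[:,0].max()-(c-35),P[:,1].min()-(r-32),P[:,1].max()-(r-32)])), 'px/mm',round(np.ptp(P[:,0])/13.2,3))
E
python3 eye.py w5.png 314 80.5
```

```text
[ 0.5213 -0.0187  0.1988] [ 0.4  1.1 -1.1]
[([320.4, 79.8], 0.71)]
crop origin 285 48
eye [0.50868555 0.07797137 0.086     ]
0.086 L,R,T,B crop [166. 356. 190. 394.] px/mm 1.596
0.072 L,R,T,B crop [173. 353. 206. 400.] px/mm 1.511
0.07 L,R,T,B crop [174. 353. 209. 400.] px/mm 1.5
0.05 L,R,T,B crop [183. 349. 230. 408.] px/mm 1.395
```

View pics/zw5.png

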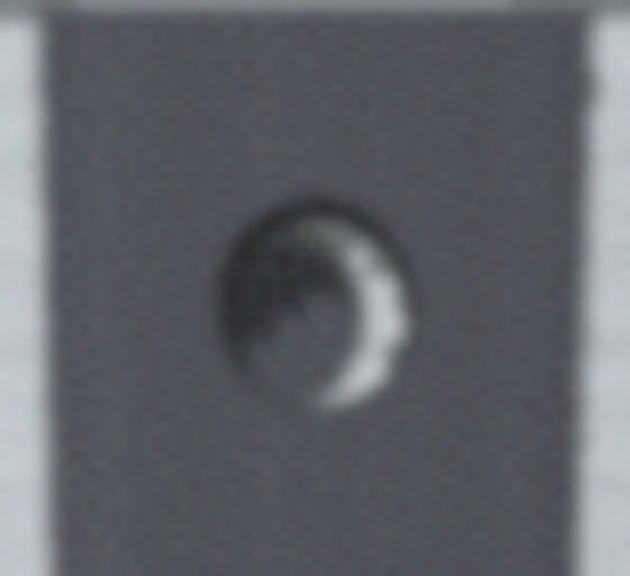

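The second call's shift stacked on the first one, so letting go dragged the eye about 3 mm past alignment. I'll grip the knob again and bring it back.

Call:
servo_tool(rows=[0,0,-4,0,-0.1,0,0,-8,0,-0.1,0,0,-10.5,0,-0.1,0,0,-10.8,0,-0.1,0,0,-10.8,0,0.3,0,0,-10.8,0,1,0,0,-10.8,0,1,0,0,-10.8,0,1,0,0,-10.8,0,1])

```text
t: 8.25
eef_pos: [0.5223, -0.0188, 0.0927]
eef_rot: [0.675, 0.738, 0.0, 0.001]
contact_force: [-2.2, 0.3, 7.7]
grip_width: 0.0187
```

```bash
python3 eye.py w6.png 316 66
```

```text
[ 0.5223 -0.0188  0.0927] [-2.2  0.3  7.7]
[([321.1, 61.4], 0.71)]
crop origin 286 29
eye [0.51176477 0.07699289 0.086     ]
0.086 L,R,T,B crop [105. 434. 151. 509.] px/mm 2.769
0.072 L,R,T,B crop [121. 421. 198. 524.] px/mm 2.524
0.07 L,R,T,B crop [123. 419. 204. 526.] px/mm 2.492
0.05 L,R,T,B crop [141. 404. 257. 542.] px/mm 2.215
```

View pics/zw6.png

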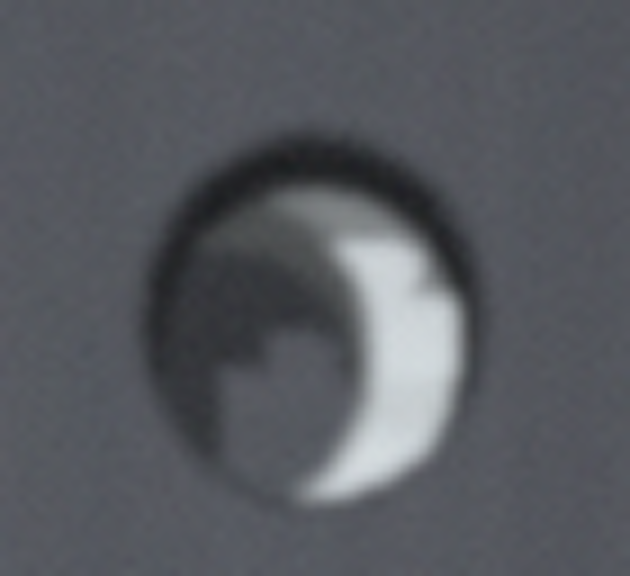

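Call:
servo_tool(rows=[-0.1,0,0,0,1,-0.2,0,0,0,1,-0.25,0,0,0,1,-0.25,0,0,0,1])

```text
t: 8.75
eef_pos: [0.521, -0.0189, 0.0928]
eef_rot: [0.675, 0.738, 0.001, 0.002]
contact_force: [6.6, 0.8, 3.6]
grip_width: 0.0191
```

```bash
python3 eye.py w7.png 316 66
```

```text
[ 0.521  -0.0189  0.0928] [6.6 0.8 3.6]
[([318.8, 61.0], 0.87)]
crop origin 284 29
eye [0.51041715 0.07687263 0.086     ]
0.086 L,R,T,B crop [123. 452. 151. 509.] px/mm 2.769
0.072 L,R,T,B crop [138. 438. 198. 524.] px/mm 2.524
0.07 L,R,T,B crop [140. 436. 204. 525.] px/mm 2.492
0.05 L,R,T,B crop [157. 421. 257. 542.] px/mm 2.215
```

View pics/zw7.png

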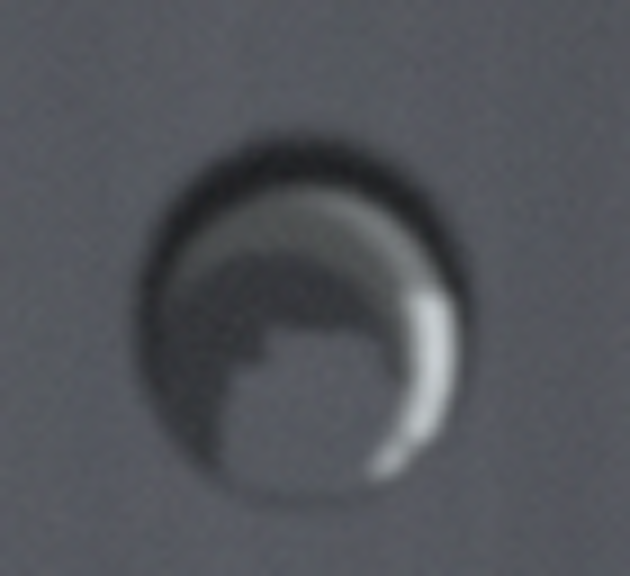

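Call:
servo_tool(rows=[-0.1,0,0,0,1,-0.1,0,0,0,1,-0.1,0,0,0,1])

```text
t: 9.15
eef_pos: [0.5202, -0.019, 0.0928]
eef_rot: [0.675, 0.738, 0.001, 0.002]
contact_force: [7.2, -0.1, 3.1]
grip_width: 0.0188
```

```bash
python3 eye.py w8.png 316 66
```

```text
[ 0.5202 -0.019   0.0928] [ 7.2 -0.1  3.1]
[]Traceback (most recent call last):
  File "eye.py", line 8, in <module>
    c,r=np.round(e[0]['point']).astype(int); r=max(r,35)
                 ~^^^
IndexError: list index out of range
```

```bash
sed -i "s/^c,r=.*/c,r=(np.round(e[0]['point']).astype(int) if e else (317,62)); r=max(r,35)/" eye.py; python3 eye.py w9.png 316 66
```

```text
[ 0.5202 -0.019   0.0927] [7.1 0.  3.1]
[([316.4, 62.9], 0.59)]
crop origin 281 31
eye [0.50959061 0.07679472 0.086     ]
0.086 L,R,T,B crop [150. 479. 133. 491.] px/mm 2.769
0.072 L,R,T,B crop [165. 465. 180. 506.] px/mm 2.524
0.07 L,R,T,B crop [167. 463. 186. 507.] px/mm 2.492
0.05 L,R,T,B crop [184. 447. 239. 524.] px/mm 2.215
```

View pics/zw9.png

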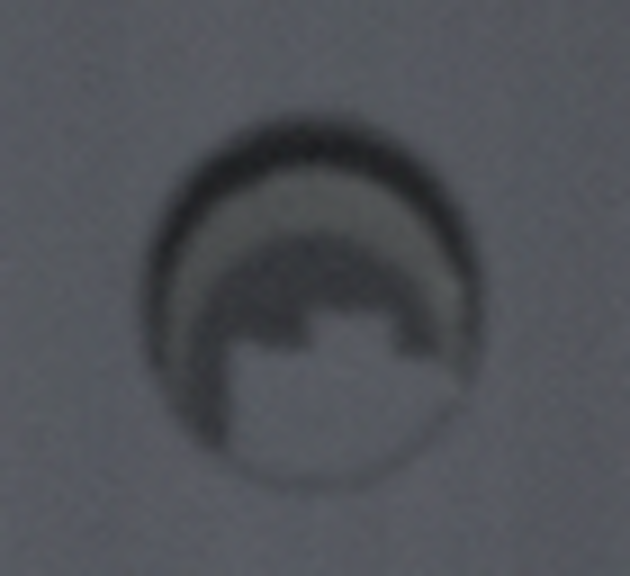

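Call:
servo_tool(rows=[0.07,0,0,0,1,0.07,0,0,0,1])

```text
t: 9.55
eef_pos: [0.5202, -0.019, 0.0927]
eef_rot: [0.675, 0.738, 0.001, 0.001]
contact_force: [2.7, 0.7, 6.5]
grip_width: 0.0192
```

```bash
python3 eye.py w10.png 316 66
```

```text
[ 0.5202 -0.019   0.0927] [2.7 0.7 6.5]
[]
crop origin 282 30
eye [0.50961468 0.07679579 0.086     ]
0.086 L,R,T,B crop [141. 471. 142. 500.] px/mm 2.77
0.072 L,R,T,B crop [157. 457. 189. 515.] px/mm 2.525
0.07 L,R,T,B crop [159. 455. 195. 516.] px/mm 2.493
0.05 L,R,T,B crop [176. 439. 248. 533.] px/mm 2.216
```

Call:
servo_tool(rows=[0.04,0,0,0,0.6,0.04,0,0,0,0.2,0.04,0,0,0,-0.1,0.04,0,2,0,-0.1,0.04,0,6,0,-0.1,0.04,0,11,0,-0.1,0.04,0,11,0,-0.1,0.04,0,11,0,-0.1])

```text
t: 10.45
eef_pos: [0.5197, -0.0188, 0.2023]
eef_rot: [0.675, 0.738, 0.0, 0.001]
contact_force: [-0.4, 0.2, -1.3]
grip_width: 0.0469
```

```bash
python3 eye.py w11.png 316 80.5
```

```text
[ 0.5197 -0.0188  0.2023] [-0.4  0.2 -1.3]
[([316.3, 78.1], 0.73)]
crop origin 281 46
eye [0.50865259 0.07805438 0.086     ]
0.086 L,R,T,B crop [221. 409. 209. 410.] px/mm 1.575
0.072 L,R,T,B crop [227. 404. 225. 416.] px/mm 1.492
0.07 L,R,T,B crop [228. 404. 228. 417.] px/mm 1.481
0.05 L,R,T,B crop [235. 398. 248. 424.] px/mm 1.379
```

View pics/zw11.png

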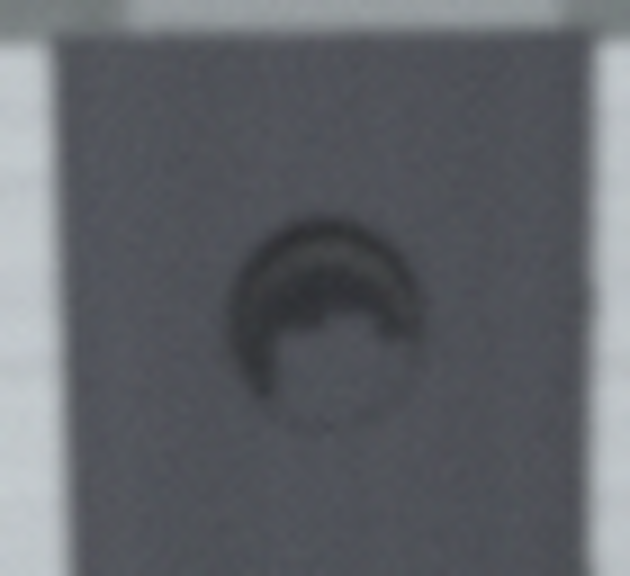

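Call:
servo_tool(rows=[-2.95,31.75,0,2,-0.1,-2.95,31.75,0,2,-0.1,-2.95,31.75,0,2,-0.1,-2.95,31.75,0,2,-0.1,-2.95,31.75,0,2,-0.1,-2.95,31.75,0,2,-0.1,-2.95,31.75,0,2,-0.1,-2.95,31.75,0,2,-0.1,-2.95,31.75,0,2,-0.1,-2.95,31.75,0,2,-0.1])

```text
t: 11.55
eef_pos: [0.4898, 0.2976, 0.201]
eef_rot: [0.662, 0.749, -0.001, -0.0]
contact_force: [0.5, -0.7, 0.4]
grip_width: 0.0472
```

```bash
python3 - <<'E'
from h import *
print(np.round(manip.get_state()['eef_pos'],4))
p=snap('wrist','w12.png');s=snap('side','s12.png');t=snap('top','t12.png')
for q in ['pin','rest']:
  for x in manip.mark_of(p,q)[:4]: print(q,np.round(x['point'],1),round(x['p'],2),onz(p,x['point'],.011 if q=='pin' else 0))
E
```

```text
[0.4898 0.2976 0.201 ]
pin [414.2 240.5] 0.67 [0.58210955 0.27133256 0.011     ]
pin [320.3 199.6] 0.62 [0.49010313 0.29945805 0.011     ]
pin [347.8  95. ] 0.59 [0.50159386 0.39019244 0.011     ]
rest [318.2 196.4] 0.83 [0.48817422 0.29956052 0.        ]
```

View pics/w12.png

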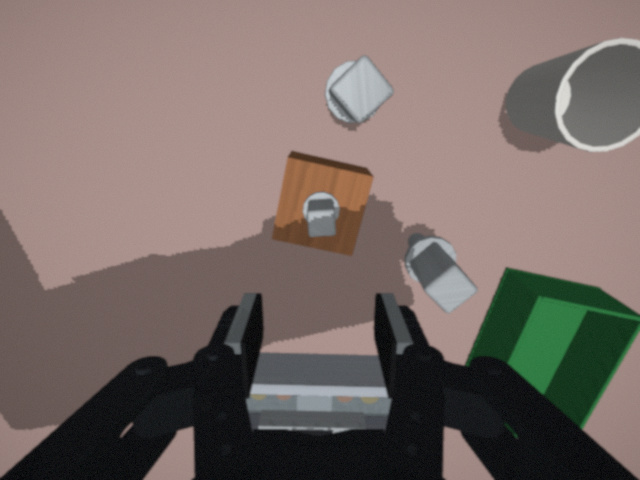

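View pics/s12.png

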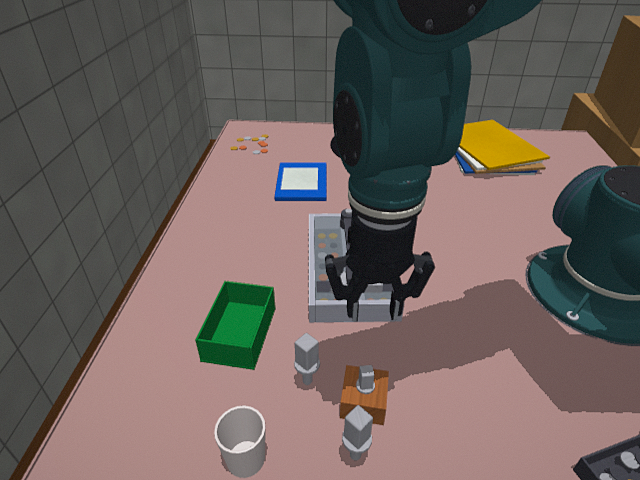

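```bash
python3 - <<'E'
from h import *
p=manip.snapshot('wrist');t=manip.snapshot('top');s=manip.snapshot('side')
i=cv2.imread('pics/w12.png'); cv2.imwrite('pics/c8.png',cv2.resize(i[180:250,285:360],None,fx=8,fy=8,interpolation=cv2.INTER_CUBIC))
def tri(a,b):
    o1,d1=ray(t,a);o2,d2=ray(s,b); A=np.c_[d1,-d2]; k=np.linalg.lstsq(A,o2-o1,rcond=None)[0]
    return np.round((o1+d1*k[0]+o2+d2*k[1])/2,4)
print(tri((196,258),(306.5,342)),tri((125+132/7,240+384/7),(358,418)))
E
```

```text
[0.5862 0.2672 0.1037] [0.5037 0.39   0.1019]
```

View pics/c8.png

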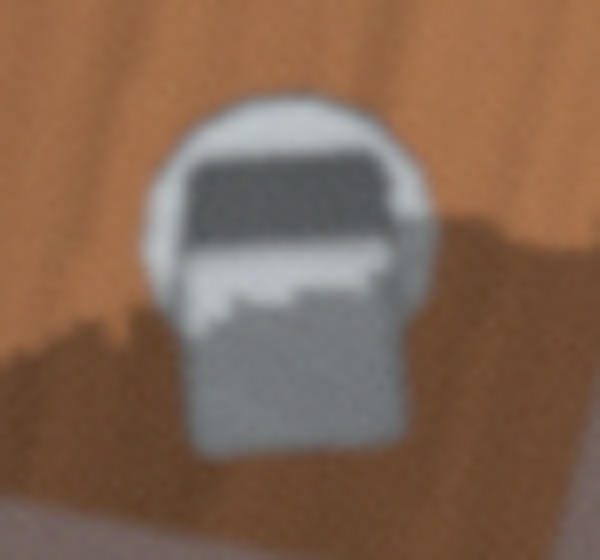

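```bash
python3 - <<'E'
from h import *
p=manip.snapshot('wrist')
c=[(285+a/8,180+b/8) for a,b in [(185,250),(390,240),(408,440),(205,455)]]
C=[onz(p,x,.086)[:2] for x in c]; print(np.round(C,4),np.mean(C,0))
for i in range(4): d=C[i]-C[i-1]; print(np.linalg.norm(d),np.degrees(np.arctan2(d[1],d[0])))
s=manip.get_state(); q=s['eef_rot']; print(2*np.degrees(np.arctan2(q[1],q[0])),s['eef_pos'])
cc=np.array([(285+150/8),0]);
E
```

```text
[[0.4803 0.3091]
 [0.4981 0.3122]
 [0.5023 0.2939]
 [0.4843 0.2902]] [0.49122922 0.30136548]
0.019271523436309734 101.97982838342519
0.018116941375298026 9.977809059340666
0.0187748012903945 -77.18787535291129
0.018379091733084572 -168.43855893156297
97.11807200237216 [0.48989938 0.29854519 0.20166038]
```

Call:
servo_tool(rows=[0.17,0.12,-4,3,-0.1,0.17,0.12,-8,3,-0.1,0.17,0.12,-11.5,3,-0.1,0.17,0.12,-14,3,-0.1,0.17,0.12,-14.5,3,-0.1,0.17,0.12,-14.5,3,0.3,0.17,0.12,-14.5,3,1,0.17,0.12,-14.5,3,1,0.17,0.12,-14.5,3,1,0.17,0.12,-14.5,3,1], newtons=50)

```text
t: 13.0
eef_pos: [0.4924, 0.3004, 0.058]
eef_rot: [0.642, 0.767, 0.001, 0.001]
contact_force: [-0.9, 0.2, 7.4]
grip_width: 0.019
```

```bash
python3 - <<'E'
from h import *
s=manip.get_state(); print({k:np.round(v,4).tolist() for k,v in s.items() if k in('eef_pos','contact_force','ft_torque','grip_width','eef_rot','joint_positions')})
p=snap('wrist','w13.png');s=snap('side','s13.png');t=snap('top','t13.png')
i=cv2.imread('pics/s13.png'); cv2.imwrite('pics/c9.png',cv2.resize(i[280:430,290:440],None,fx=4,fy=4,interpolation=cv2.INTER_CUBIC))
E
```

```text
{'joint_positions': [0.4065, 0.4532, -0.2474, 0.8676, 0.0, 1.8003], 'eef_pos': [0.4924, 0.3004, 0.058], 'eef_rot': [0.6419, 0.7668, 0.0012, 0.0006], 'contact_force': [-0.9125, 0.216, 7.3864], 'ft_torque': [-0.0731, 0.1294, 0.0646], 'grip_width': 0.019}
```

View pics/c9.png

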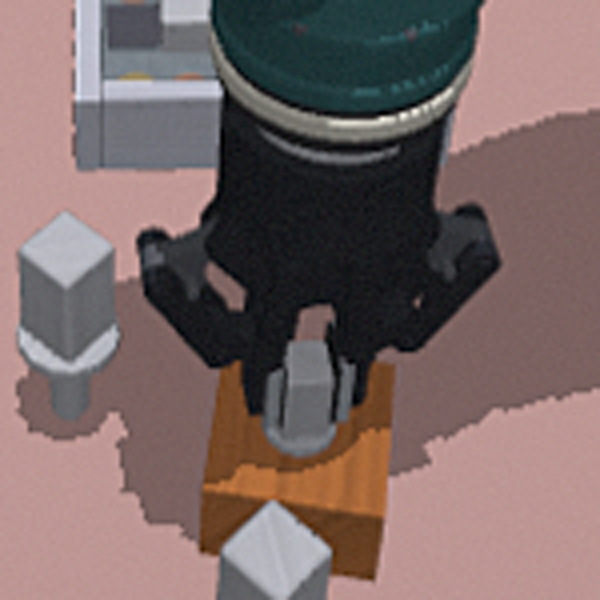

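View pics/w13.png

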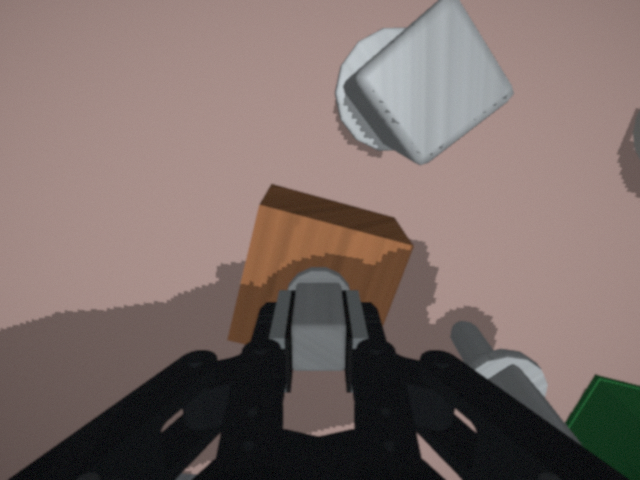

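Call:
servo_tool(rows=[0,0,2,0,1,0,0,5,0,1,0,0,8.5,0,1,0,0,11,0,1,0.5,-5,11,0,1,1,-10,11,0,1,1.4,-14,11,0,1,1.8,-18,10.5,0,1,1.8,-21,10,0,1,1.8,-22.4,10,0,1,1.8,-22.4,10,0,1,1.8,-22.4,10,0,1,1.8,-22.4,10,0,1])

```text
t: 14.45
eef_pos: [0.5096, 0.077, 0.1569]
eef_rot: [0.641, 0.767, 0.0, 0.0]
contact_force: [-0.4, 0.1, -1.4]
grip_width: 0.0188
```

```bash
python3 - <<'E'
from h import *
s=manip.get_state(); print({k:np.round(v,4).tolist() for k,v in s.items() if k in('eef_pos','contact_force','ft_torque','grip_width','eef_rot')})
p=snap('wrist','w14.png');s=snap('side','s14.png');t=snap('top','t14.png')
i=cv2.imread('pics/s14.png'); cv2.imwrite('pics/c10.png',cv2.resize(i[180:320,290:430],None,fx=4.2,fy=4.2,interpolation=cv2.INTER_CUBIC))
i=cv2.imread('pics/t14.png'); cv2.imwrite('pics/c11.png',cv2.resize(i[220:340,200:360],None,fx=4.5,fy=4.5,interpolation=cv2.INTER_CUBIC))
E
```

```text
{'eef_pos': [0.5096, 0.077, 0.1569], 'eef_rot': [0.6414, 0.7672, 0.0002, 0.0001], 'contact_force': [-0.3781, 0.076, -1.4115], 'ft_torque': [0.0387, -0.0637, 0.0173], 'grip_width': 0.0188}
```

View pics/c10.png

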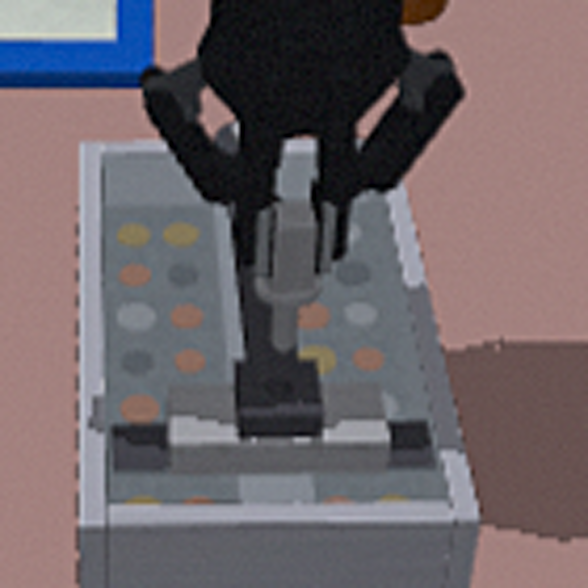

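View pics/w14.png

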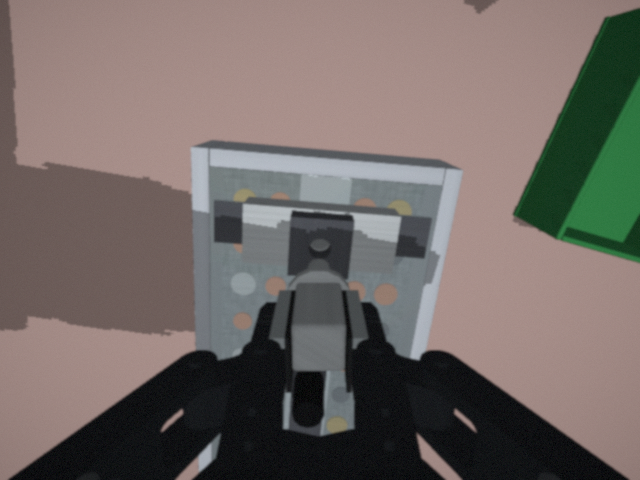

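```bash
python3 - <<'E'
from h import *
i=cv2.imread('pics/w14.png'); cv2.imwrite('pics/c12.png',cv2.convertScaleAbs(cv2.resize(i[225:300,280:360],None,fx=9,fy=8,interpolation=cv2.INTER_CUBIC),alpha=1.7))
i=cv2.imread('pics/s14.png'); cv2.imwrite('pics/c13.png',cv2.convertScaleAbs(cv2.resize(i[235:290,330:385],None,fx=10,fy=10,interpolation=cv2.INTER_CUBIC),alpha=1.7))
E
```

```text
(no output)
```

View pics/c12.png

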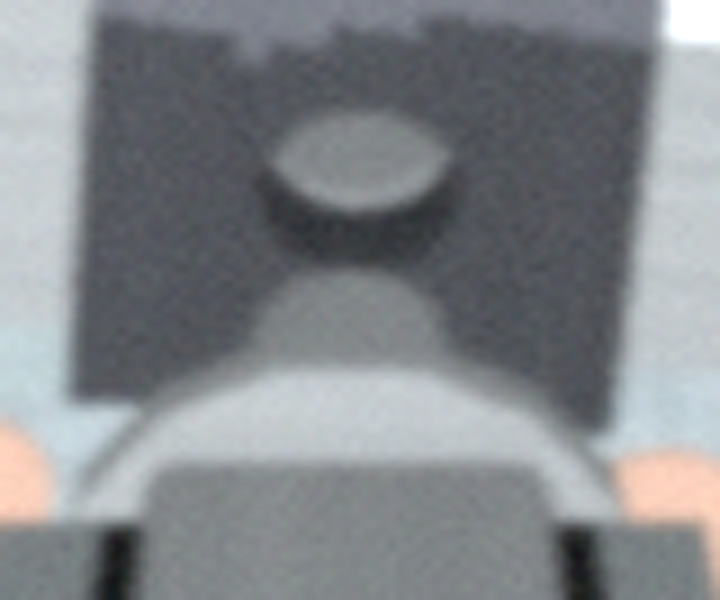

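View pics/c13.png

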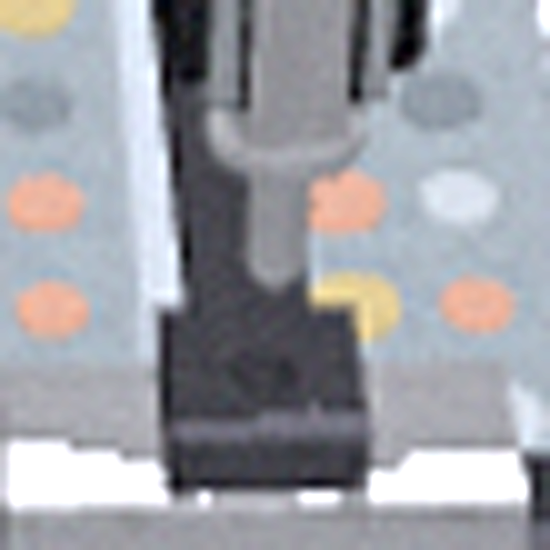

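```bash
cat > tip.py <<'E'
from h import *
from scipy.optimize import least_squares
def outline(p,x,y,h):
    a=np.linspace(0,2*np.pi,120)
    return np.array([proj(p,[x+r*np.cos(b),y+r*np.sin(b),h+z]) for r,z in((.004,0),(.006,.004)) for b in a])
def fit(p,col,row,h,mode):
    def f(v):
        o=outline(p,v[0],v[1],h); m=o[:,1].min() if mode=='min' else o[:,1].max()
        sh=np.array([proj(p,[v[0],v[1],h+.003])])
        return [sh[0,0]-col,m-row]
    x0=onz(p,(col,row),h)[:2]
    return least_squares(f,x0,x_scale=.01,diff_step=1e-4).x
E
python3 - <<'E'
from tip import *
w=manip.snapshot('wrist');s=manip.snapshot('side')
st=manip.get_state();print(st['eef_pos']);h=st['eef_pos'][2]-.047
Tw=fit(w,318.6,258.1,h,'min');Ew=onz(w,(320,248.5),.086)[:2]
Ts=fit(s,357.5,264.0,h,'max');Es=onz(s,(356.2,272.0),.086)[:2]
print('wrist tip',Tw,'eye',Ew,'need',(Ew-Tw)*1000);print('side tip',Ts,'eye',Es,'need',(Es-Ts)*1000)
E
```

```text
[0.50949084 0.07651288 0.15658459]
wrist tip [0.50853974 0.07695909] eye [0.50927847 0.07783766] need [0.73873848 0.87856958]
side tip [0.50976704 0.07604993] eye [0.5108709  0.07638997] need [1.10385702 0.34004694]
```

Call:
servo_tool(rows=[0.09,0.06,-0.7,0,1,0.09,0.06,-1.4,0,1,0.09,0.06,-1.6,0,1,0.09,0.06,-1.6,0,1,0.09,0.06,-1.6,0,1])

```text
t: 15.2
eef_pos: [0.5104, 0.0765, 0.1405]
eef_rot: [0.642, 0.767, -0.0, -0.0]
contact_force: [0.2, -0.2, -0.6]
grip_width: 0.0192
```

```bash
python3 - <<'E'
from h import *
s=manip.get_state(); print({k:np.round(v,4).tolist() for k,v in s.items() if k in('eef_pos','contact_force','ft_torque','grip_width','eef_rot')})
w=snap('wrist','w15.png');s=snap('side','s15.png')
i=cv2.imread('pics/w15.png'); cv2.imwrite('pics/c14.png',cv2.convertScaleAbs(cv2.resize(i[225:300,280:360],None,fx=9,fy=8,interpolation=cv2.INTER_CUBIC),alpha=1.7))
i=cv2.imread('pics/s15.png'); cv2.imwrite('pics/c15.png',cv2.convertScaleAbs(cv2.resize(i[235:290,330:385],None,fx=10,fy=10,interpolation=cv2.INTER_CUBIC),alpha=1.7))
E
```

```text
{'eef_pos': [0.5104, 0.0765, 0.1405], 'eef_rot': [0.6419, 0.7668, -0.0001, -0.0001], 'contact_force': [0.2191, -0.2453, -0.5833], 'ft_torque': [-0.0027, 0.0384, 0.0363], 'grip_width': 0.0192}
```

View pics/c14.png

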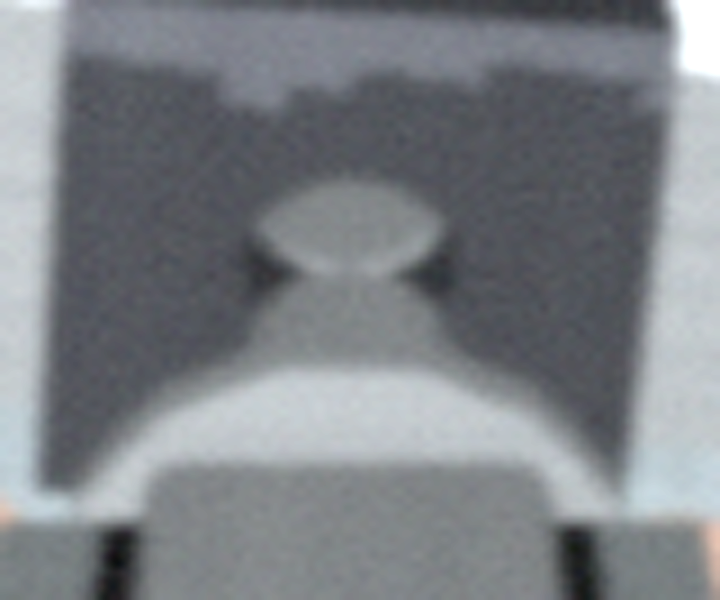

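View pics/c15.png

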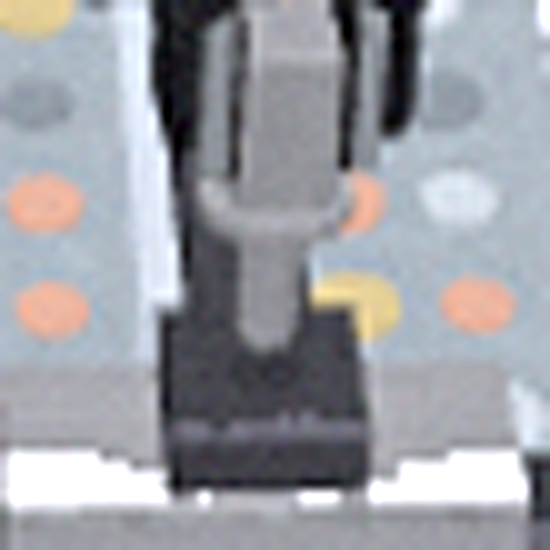

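```bash
python3 - <<'E'
from tip import *
w=manip.snapshot('wrist');s=manip.snapshot('side')
st=manip.get_state();print(st['eef_pos']);h=st['eef_pos'][2]-.047
Tw=fit(w,318.4,258.3,h,'min');Ew=onz(w,(319.1,257.5),.086)[:2]
Ts=fit(s,357.0,270.0,h,'max');Es=onz(s,(356.2,272.0),.086)[:2]
print('wrist tip',Tw,'eye',Ew,'need',(Ew-Tw)*1000);print('side tip',Ts,'eye',Es,'need',(Es-Ts)*1000)
# tip->TCP aligned check
a=proj(w,[*Tw,h+.003]);print(a)
E
```

```text
[0.5105069  0.07653906 0.14075084]
wrist tip [0.509473   0.07655977] eye [0.50959668 0.07817507] need [0.12368665 1.61529861]
side tip [0.50990208 0.07524019] eye [0.5108709  0.07638997] need [0.96881362 1.14978451]
[318.4        267.91584595]
```

Call:
servo_tool(rows=[0.04,0.12,0,0,1,0.04,0.12,-0.3,0,1,0.04,0.12,-0.6,0,1,0.04,0.12,-0.8,0,1,0.04,0.12,-1,0,1,0.04,0.12,-1,0,1])

```text
t: 16.0
eef_pos: [0.5106, 0.0777, 0.1303]
eef_rot: [0.642, 0.767, -0.0, -0.0]
contact_force: [0.0, -0.7, -0.7]
grip_width: 0.0193
```

```bash
python3 - <<'E'
from h import *
s=manip.get_state(); print({k:np.round(v,4).tolist() for k,v in s.items() if k in('eef_pos','contact_force','ft_torque','grip_width','eef_rot')})
w=snap('wrist','w16.png');s=snap('side','s16.png')
i=cv2.imread('pics/w16.png'); a=cv2.convertScaleAbs(cv2.resize(i[225:300,280:360],None,fx=5,fy=6,interpolation=cv2.INTER_CUBIC),alpha=1.7)
i=cv2.imread('pics/s16.png'); b=cv2.convertScaleAbs(cv2.resize(i[235:290,330:370],None,fx=8,fy=450/55,interpolation=cv2.INTER_CUBIC),alpha=1.7)
cv2.imwrite('pics/c16.png',np.hstack([a,b]))
E
```

```text
{'eef_pos': [0.5106, 0.0777, 0.1303], 'eef_rot': [0.6419, 0.7668, -0.0002, -0.0002], 'contact_force': [0.0317, -0.7495, -0.6949], 'ft_torque': [0.0135, -0.0247, 0.0018], 'grip_width': 0.0193}
```

View pics/c16.png

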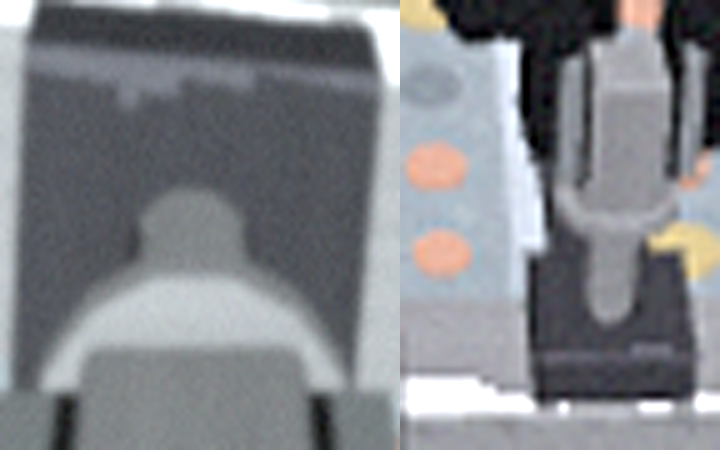

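Call:
servo_tool(rows=[0,0,-0.2,0,1,0,0,-0.4,0,1,0,0,-0.5,0,1,0,0,-0.5,0,1])

```text
t: 16.5
eef_pos: [0.5107, 0.0778, 0.1254]
eef_rot: [0.642, 0.767, -0.0, -0.0]
contact_force: [-0.7, -0.8, -1.3]
grip_width: 0.0186
```

Call:
servo_tool(rows=[0,0,-0.2,0,1,0,0,-0.4,0,1,0,0,-0.5,0,1,0,0,-0.5,0,1])

```text
t: 16.9
eef_pos: [0.5107, 0.0778, 0.1204]
eef_rot: [0.642, 0.767, -0.0, -0.0]
contact_force: [-0.3, -0.1, -1.1]
grip_width: 0.0193
```

```bash
cat > look.py <<'E'
from h import *
import sys
n=sys.argv[1]
s=manip.get_state(); print({k:np.round(v,4).tolist() for k,v in s.items() if k in('eef_pos','contact_force','ft_torque','grip_width','eef_rot')})
w=snap('wrist','w%s.png'%n);s=snap('side','s%s.png'%n)
i=cv2.imread('pics/w%s.png'%n); a=cv2.convertScaleAbs(cv2.resize(i[225:300,280:360],None,fx=5,fy=6,interpolation=cv2.INTER_CUBIC),alpha=1.7)
i=cv2.imread('pics/s%s.png'%n); b=cv2.convertScaleAbs(cv2.resize(i[235:290,330:370],None,fx=8,fy=450/55,interpolation=cv2.INTER_CUBIC),alpha=1.7)
cv2.imwrite('pics/L%s.png'%n,np.hstack([a,b]))
E
python3 look.py 17
```

```text
{'eef_pos': [0.5107, 0.0778, 0.1204], 'eef_rot': [0.6419, 0.7668, -0.0001, -0.0001], 'contact_force': [-0.2974, -0.0933, -1.0544], 'ft_torque': [-0.0137, 0.0227, -0.0085], 'grip_width': 0.0193}
```

View pics/L17.png

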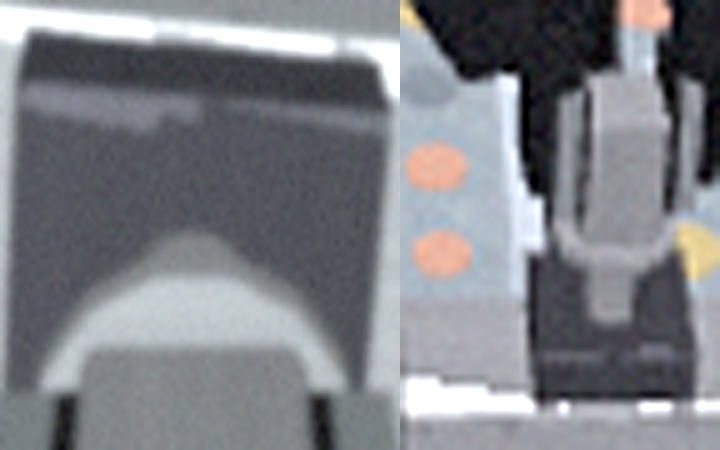

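Call:
servo_tool(rows=[0,0,-0.15,0,1,0,0,-0.3,0,1,0,0,-0.4,0,1,0,0,-0.4,0,1])

```text
t: 17.4
eef_pos: [0.5107, 0.0778, 0.1164]
eef_rot: [0.642, 0.767, -0.0, -0.0]
contact_force: [-0.7, -0.0, -1.3]
grip_width: 0.0192
```

Call:
servo_tool(rows=[0,0,-0.1,0,1,0,0,-0.2,0,1,0,0,-0.3,0,1,0,0,-0.4,0,1,0,0,-0.4,0,1])

```text
t: 17.9
eef_pos: [0.5107, 0.0777, 0.1124]
eef_rot: [0.642, 0.767, -0.0, -0.0]
contact_force: [-0.4, 1.1, -1.7]
grip_width: 0.0191
```

Call:
servo_tool(rows=[0,0,-0.1,0,1,0,0,-0.2,0,1,0,0,-0.3,0,1,0,0,-0.4,0,1,0,0,-0.5,0,1,0,0,-0.5,0,1])

```text
t: 18.5
eef_pos: [0.5107, 0.0778, 0.1074]
eef_rot: [0.642, 0.767, -0.0, -0.0]
contact_force: [0.7, -0.3, -1.4]
grip_width: 0.0191
```

```bash
python3 look.py 18
```

```text
{'eef_pos': [0.5107, 0.0778, 0.1074], 'eef_rot': [0.6419, 0.7668, -0.0001, -0.0001], 'contact_force': [0.6812, -0.2999, -1.4286], 'ft_torque': [0.0056, -0.0287, 0.0215], 'grip_width': 0.0191}
```

View pics/L18.png

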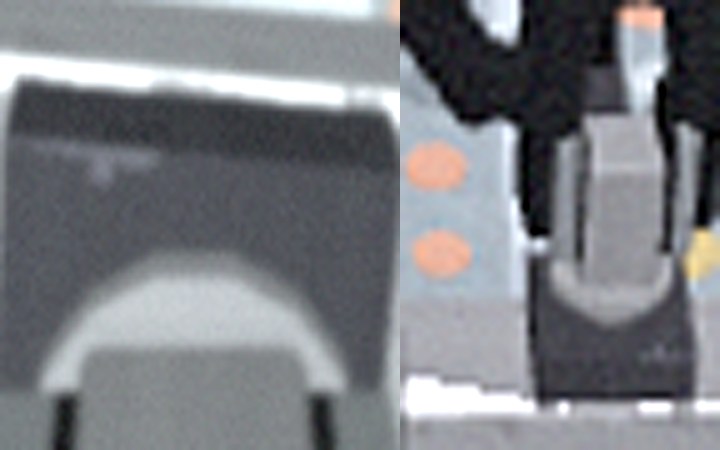

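Call:
servo_tool(rows=[0,0,-0.1,0,1,0,0,-0.2,0,1,0,0,-0.3,0,1,0,0,-0.4,0,1,0,0,-0.5,0,1,0,0,-0.6,0,1,0,0,-0.6,0,1])

```text
t: 19.3
eef_pos: [0.5108, 0.0778, 0.1014]
eef_rot: [0.642, 0.767, -0.0, -0.0]
contact_force: [0.6, -0.6, -1.3]
grip_width: 0.0192
```

Call:
servo_tool(rows=[0,0,-0.05,0,1,0,0,-0.1,0,1,0,0,-0.15,0,1,0,0,-0.2,0,1,0,0,-0.2,0,1])

```text
t: 19.8
eef_pos: [0.5108, 0.0778, 0.0995]
eef_rot: [0.642, 0.767, -0.0, -0.0]
contact_force: [0.2, -1.0, -0.6]
grip_width: 0.0195
```

Call:
servo_tool(rows=[0,0,-0.05,0,1,0,0,-0.1,0,1,0,0,-0.1,0,1])

```text
t: 20.1
eef_pos: [0.5109, 0.0778, 0.099]
eef_rot: [0.642, 0.767, 0.0, 0.0]
contact_force: [-1.6, -0.3, 6.0]
grip_width: 0.019
```

```bash
python3 look.py 19
```

```text
{'eef_pos': [0.5109, 0.0778, 0.099], 'eef_rot': [0.6419, 0.7668, 0.0002, 0.0002], 'contact_force': [-1.5865, -0.2501, 5.9995], 'ft_torque': [0.0022, 0.4569, -0.0318], 'grip_width': 0.019}
```

View pics/L19.png

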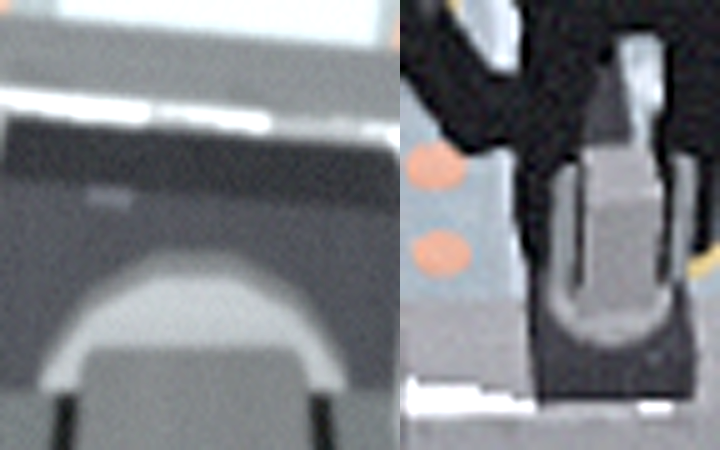

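Call:
servo_tool(rows=[0,0,0.05,0,1,0,0,0.05,0,0.6,0,0,0.05,0,0.4,0,0,0.05,0,0,0,0,0.05,0,-0.1,0,0,0.05,0,-0.1])

```text
t: 20.8
eef_pos: [0.5108, 0.0778, 0.0991]
eef_rot: [0.642, 0.767, -0.0, 0.0]
contact_force: [0.3, 0.8, -0.8]
grip_width: 0.0468
```

```bash
python3 look.py 20
```

```text
{'eef_pos': [0.5108, 0.0778, 0.0991], 'eef_rot': [0.6419, 0.7668, -0.0, 0.0], 'contact_force': [0.2622, 0.7665, -0.8475], 'ft_torque': [-0.0172, -0.0019, -0.0047], 'grip_width': 0.0468}
```

View pics/L20.png

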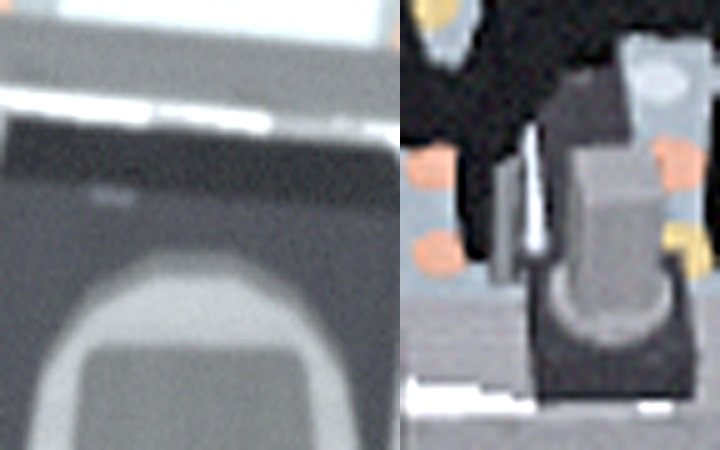

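Released, and the collar hasn't moved. I'll lift straight up and back clear of the case.

Call:
servo_tool(rows=[0,0,2,0,-0.1,0,0,5,0,-0.1,0,0,9,0,-0.1,0,0,13,0,-0.1,-4,-4,14,0,-0.1,-8,-8,14,0,-0.1,-10,-12,14,0,-0.1,-10,-16,14,0,-0.1,-10,-20,14,0,-0.1,-10,-20,14,0,-0.1,-10,-20,14,0,-0.1])

```text
t: 22.0
eef_pos: [0.4106, -0.1228, 0.239]
eef_rot: [0.643, 0.766, 0.0, -0.0]
contact_force: [0.3, -0.0, 0.3]
grip_width: 0.0466
```

```bash
python3 - <<'E'
from h import *
s=manip.get_state(); print(np.round(s['eef_pos'],4),np.round(s['contact_force'],2),s['t'])
s=snap('side','s21.png');t=snap('top','t21.png')
i=cv2.imread('pics/s21.png'); a=cv2.resize(i[200:300,300:400],None,fx=6,fy=6,interpolation=cv2.INTER_CUBIC)
cv2.imwrite('pics/L21.png',a)
def tri(a,b):
    o1,d1=ray(t,a);o2,d2=ray(s,b); A=np.c_[d1,-d2]; k=np.linalg.lstsq(A,o2-o1,rcond=None)[0]
    return np.round((o1+d1*k[0]+o2+d2*k[1])/2,4)
for x in manip.mark_of(s,'pin'): print(x['point'],x['p'])
E
```

```text
[ 0.4106 -0.1228  0.239 ] [ 0.27 -0.02  0.32] 22.0
[309.5, 384.2] 0.84
[354.9, 285.8] 0.72
[355.8, 457.5] 0.56
```

View pics/L21.png

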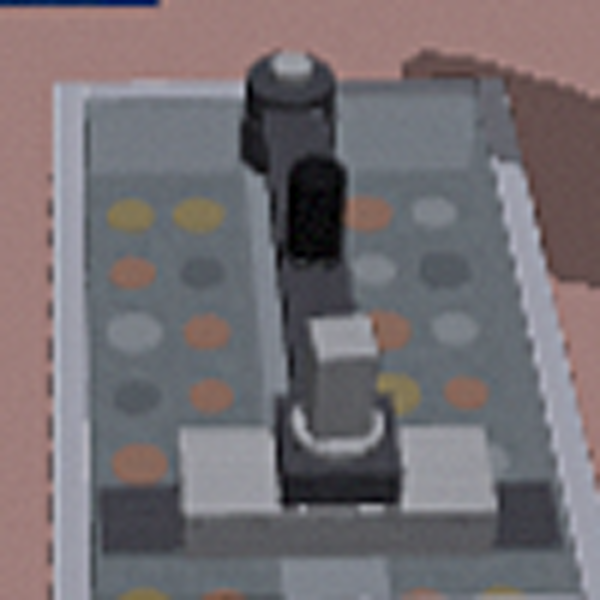

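View pics/t21.png

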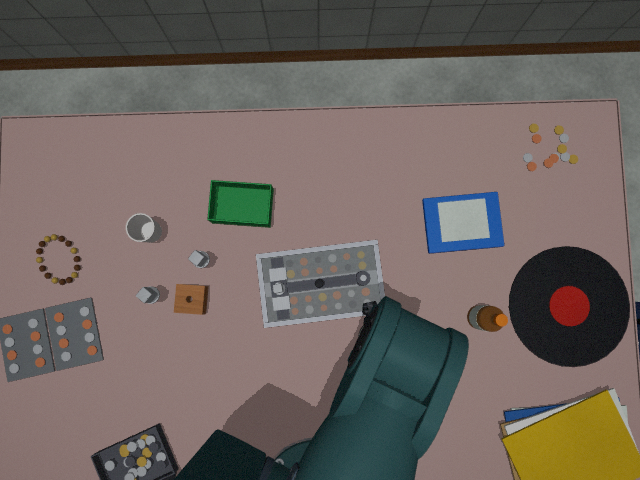

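```bash
python3 - <<'E'
from h import *
s=manip.snapshot('side')
for z in (.127,.145): print(z,proj(s,[.5107,.0772,z]))
print('seen',300+342/6,200+337/6)
manip.close_job()
E
```

```text
0.127 [357.39610744 255.9084438 ]
0.145 [357.90492809 248.41167525]
seen 357.0 256.1666666666667
the job is handed in; nothing more can be done
```

The coin showcase is locked and the job is handed in at about 22 s of the 72 s limit. I swung the bar over the keeper by its knob, then threaded the small pin from the wooden block down through the eye and the keeper's hole. The collar sits on the bar, and I let go of the pin.

- **Bar:** The first time I let go of the knob, a stacked move command dragged the eye about 3–4 mm off. I gripped the knob again and lined the holes up by looking through the eye with the wrist camera. They were within about 0.3 mm after I let go.
- **Threading:** I felt no contact until the collar landed at the predicted height, with about 6 N of force. No dragging to find the hole was needed.
- **Last checks:**
  - The side view shows the pin upright and the collar on the bar. The pin's top appears at row 256.2, against 255.9 predicted for fully home and 248.4 for resting on the keeper.
  - In the top view, the tub, cup, bottle, album and the two larger pins look to be where they started.
  - The gripper is clear of everything.
- **Disagreement:** The cameras differed by about 1–2 mm on the pin's offset from the eye, so I used a middle value between them.

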